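# Run the board tester: lid, power rocker, start button

## Robot

A 6-joint arm with a two-finger parallel gripper is mounted at the origin on the work surface. World frame = base frame: x ahead of the robot, y to its left, z up, the work surface at z = 0. Lengths are in mm, angles in rad, forces in N, time in s.
With the tool pointing down it reaches from about 300 to 875 mm from the base axis. Payload 4.2 kg.
Tool frame: the origin (TCP) lies on the centre line of the jaws, within the pads' length; the fingertips stand 11 mm ahead of it and the grasp point (between the pads) lies 8 mm behind it; z points along the fingers, y is the line along which they close (so a half turn about z gives the same grasp; the last joint's range is limited). The gripper opens to 85 mm and grips with 20 to 120 N. Pads are 22 mm wide; open, the fingers measure 114 mm over their backs; the gripper's body (76 mm by 85 mm) begins 54 mm behind the grasp point. The pads swing forward as they close: fully open they stand 13 mm farther back than shut.
Start: joints at [-1.241, 0.32, 1.565, -0, 1.257, -0.02], TCP at [197.061, -540.192, 242.338] pointing down, gripper open.
Joint ranges: [-3.11, 3.11], [-0.84, 2.01], [0.21, 2.61], [-1.34, 4.49], [0.05, 2.63], [-2.56, 2.56]. Speed limits (rad/s): [2.57, 2.57, 3.14, 3.14, 3.14, 3.14].

## Interface

Orientations are given as a unit quaternion [x, y, z, w].
In Python, from rig import env gives the robot as it stands.
- The arm moves only by the shell command python3 -m inch 'ROWS' [FORCE]. ROWS is text: rows parted by semicolons, each of 5 numbers parted by spaces: the shift along the world's x, y, z in mm, then the turn about the world's z in degrees, then the closure in counts, from 0 (fully open) to 255 (shut). A call has exactly 8 rows; each row is the pose to reach, as a shift and turn from the pose commanded when the call began; what a row does not reach only later rows make up. A row lasts 1/12 s, in which the tool goes at most 41.7 mm and 7.16 degrees, less where a joint would pass 70% of its speed; a pose out of reach is approached as far as the arm can. A call with a gripper value outside its range is refused whole. The fingers move at their own pace and stop on an object; FORCE is the grip in N (left out, the last holds). Time passes only in rows, so rows that repeat a pose let the fingers close, or fill a call up. It gives the time, the measured TCP pose, the force, the opening and the grip force at its end, in the units of the state.
- env.sense(): the state, without advancing time (a new reading comes with each control period).
- env.snapshot(name): name is "scene" or "top"; returns (picture, depth): 400x640x3 uint8, red, green, blue; 400x640 float32, mm along the optical axis (not along the pixel's ray), 0 where there is no reading.
- env.calibration(name): a dict with "fx", "fy", "cx", "cy" (pixels), "T" (4x4, takes a point from camera to world coordinates). Camera axes: x right, y down, z forward; pixel columns grow to the right and rows downward; lengths in mm; the calibration is good to about 2 mm. A picture is of the moment at which its call begins. calibration takes no time and is no camera call.
- env.hand_in(): hands the job in; it is judged then, once.
The state is a dict: "time_s": time; "joint_positions": joint angles; "qd": joint speeds; "tau": joint torques, N m; "tool_pos": TCP position; "tcp_rot": TCP orientation; "wrist_force": force on the tool from outside, world axes, zero at the start; "torque": the same for the moment, N m; "finger_gap": opening from 0.0 (shut) to 1.0 (fully open); "grasp_force": force on a finger pad.
Only numpy, scipy, OpenCV 4.12 (cv2) and the standard library are available. Lean on these libraries where they do the work, as an engineer would, in place of code of your own. Each camera call takes 0.05 s, during which the arm holds its last target. There are 200 camera calls.

## Task

Test the circuit board that lies in the bench tester: push the tester's raised lid down until it is fully shut, then switch the tester on by pressing the raised end of its rocker switch right down, and then press the large round start button all the way in and let it come back up. Pushing with the closed fingertips is all it takes: pick nothing up, leave the small round button alone, and leave the loose parts around and on the tester where they are.

Things in the scene. Friction and masses are not known exactly. Their poses are not given: they have to be found in the camera images.
- tester: Bench board tester, fixed on the bench: grey case, aluminium deck, 260 (x) x 320 (y) x 55 mm high. Origin: centre of the underside, on the bench. x points from its front (robot's side) to its back, y to the left, z up; yawed up to 0.3 rad. Lid: left and middle of the deck. On the right, at local y = -112 mm, x = -64, 0, 64 mm, in any order: rocker, large start button, small button.
- lid (a joint): Angle of the tester's lid in rad: 0 = fully shut (level), larger = front edge raised; 0.45 to 0.8 at the start. Stiff friction hinge: the lid stays where it is left. A downward push of some 1.5 to 6 N, more the nearer to the hinge, swings it down; it stops hard at 0.
- lid_hinge (a point): Middle of the lid's hinge line (along the tester's y), at tester-local (105, 50, 83) mm. The lid reaches 160 mm from it towards the tester's front (-x), 130 mm wide, 10 mm thick (shut: top face 88 mm above the bench): aluminium frame round a clear window, which may be pushed on too, and a black finger tab, 50 mm wide, reaching 13 mm further in front.
- lid_edge (a point): Point on the top face of the lid, in the middle of the frame's front bar, 151 mm from the hinge line; moves with the lid. 88 mm above the bench when the lid is shut.
- rocker (a joint): Angle of the power rocker in rad: 0 = off (half nearest the robot level, far half raised), 0.32 = on (far half pressed level, near half raised). It is stiff, takes about 3 to 4 N at the end, and stays where it is left.
- rocker_end (a point): Where to press the rocker: on the top of its raised far half, 15 mm from the pivot towards the tester's back (+x); 14.5 mm above the deck when off, about 10 mm (65 mm above the bench) when on. Black rocker, 40 mm long along the tester's x, 24 mm wide, in a frame 51 x 34 mm with its rim 7 mm above the deck. Fingers must stay off the half nearest the robot.
- start (a joint): Travel of the large start button in m: 0 = out, 0.006 = fully in. Spring return; 2 N to start, 5 N fully in.
- start_top (a point): Centre of the top of the large start button: black dome 36 mm across in a steel collar 48 mm across, top 22 mm above the deck (77 mm above the bench) when out; pressed straight down.
- small (a joint): Travel of the small button (clears the tester's memory; not to be pressed) in m: 0 = out, 0.006 = in.
- small_top (a point): Centre of the top of the small button: black, flat, 18 mm across in a steel collar 30 mm across, top 18 mm above the deck.
- sensor: Loose grey ultrasonic sensor module, 24 x 52 x 21 mm, lying with its two round eyes up on the front strip of the tester's deck, in front of the lid. Origin: centre of its underside.
- bracket: Loose blue aluminium U-shaped servo bracket, 50 x 26 x 36 mm, on the bench right or left beside the tester. Origin: centre of its underside.
- hub: Loose black nylon wheel hub, flange 42 mm across, 24 mm high, on the bench left or right beside the tester. Origin: centre of its underside.
- chassis: Loose green acrylic chassis plate, 90 x 130 x 4 mm, flat on the bench right of the tester. Origin: centre of its underside.
- stand: Loose slotted pine stand, 165 x 85 mm, with four circuit boards upright in its grooves at a slight tilt, 73 mm high in all, left of the tester. Origin: centre of its underside.
- meter: Loose black multimeter, 150 x 74 x 42 mm, lying on the bench right of the tester. Origin: centre of its underside.
- driver: Loose screwdriver, 150 mm long, lying on the bench behind the tester, along its back. Its origin lies under its middle.

How it is judged (in metres and radians):
On the way, in this order (a step that is already met when the one before it is completed fails the run):
1. the lid is pushed fully shut (value of joint lid below 0.03 rad), for 0.2 s.
2. with the lid shut, the rocker is pressed over to on (value of joint lid below 0.03 rad and value of joint rocker above 0.28 rad), for 0.2 s.
3. with the tester on, the large start button is pressed all the way in (all of step 2 and value of joint start above 0.0048 m), for 0.1 s.
At the end, for the whole second after the job is handed in: The lid is shut (within 0.03 rad), the rocker is on (0.28 rad or more), the start button has been pressed in (4.8 mm or more of 6) and is out again (within 1 mm), and the small button is out (all of step 2 and value of joint each of start, small below 0.001 m); the robot touches nothing.
It fails at once if the tester is switched on while its lid is not shut (value of joint rocker above 0.16 rad and value of joint lid above 0.06 rad).
It fails at once if the start button is pressed before the tester is switched on (value of joint start above 0.003 m and value of joint rocker below 0.16 rad).
It fails at once if the small button is pressed (value of joint small above 0.002 m).
It fails at once if the lid is raised further than it can stand at the start (value of joint lid above 0.88 rad).
It fails at once if a loose part is lifted or shifted by more than about 12 mm (distance of any of sensor, bracket, hub, chassis, stand, meter from where it was at the start of the episode above 0.012 m or distance of driver from where it was at the start of the episode above 0.015 m).
It also fails if it takes over 42 s, if anything falls off the work surface, if the arm or the gripper's body presses on something with over 40 N, if the wrist force passes 120 N, or if a joint passes its speed limit or range.

## Working session

There is one attempt and no reset: what is moved stays moved. The work goes in short steps, Python scripts to look and compute and a shell command to move; the robot and the scene stay as the last step left them, time stands still between calls to the robot, and variables do not carry over. Pictures are saved under pics/ and viewed, at most 10 in all, crops included, and the job is handed in when it is done.

```bash
mkdir -p pics
cat > h.py <<'E'
import numpy as np,cv2
from rig import env
def snap(n,f):
    p,d=env.snapshot(n); cv2.imwrite(f'pics/{f}.png',cv2.cvtColor(p,cv2.COLOR_RGB2BGR)); np.save(f'pics/{f}.npy',d); return p,d
def pt(n,u,v,d):
    c=env.calibration(n); r=np.array([(u-c['cx'])/c['fx']*d,(v-c['cy'])/c['fy']*d,d,1]); return (c['T']@r)[:3]
def cloud(n,d):
    c=env.calibration(n); v,u=np.mgrid[:400,:640]; P=np.stack([(u-c['cx'])/c['fx']*d,(v-c['cy'])/c['fy']*d,d,np.ones_like(d)],-1)@c['T'].T
    return P[...,:3]
E
python3 - <<'E'
from h import *
for n in('top','scene'): snap(n,n+'0'); print(np.round(env.calibration(n)['T'],2).tolist())
s=env.sense(); print(s)
E
```

```text
[[-0.01, -0.98, 0.18, 427.68], [-1.0, 0.01, 0.02, 19.48], [-0.03, -0.18, -0.98, 978.38], [0.0, 0.0, 0.0, 1.0]]
[[0.55, 0.48, -0.68, 1234.65], [0.83, -0.31, 0.46, -394.34], [0.01, -0.82, -0.57, 621.93], [0.0, 0.0, 0.0, 1.0]]
{'time_s': 0.1, 'joint_positions': array([-1.24101745e+00,  3.20223213e-01,  1.56555136e+00,  1.28586278e-06,
        1.25739580e+00, -2.00152037e-02]), 'qd': array([ 0.00138219, -0.00133611, -0.00451651, -0.00085517,  0.00023855,
       -0.00014538]), 'tau': array([-2.91844008e-04, -4.16414487e+01, -2.34705341e+01,  7.67041820e-05,
        4.89977378e-03,  2.87713000e-06]), 'tool_pos': array([ 196.91642679, -539.79848451,  241.57125315]), 'tcp_rot': array([ 9.84744188e-01,  1.74006497e-01, -1.21088295e-04, -7.79513075e-04]), 'wrist_force': array([-0.72027948,  1.41798901, -0.18832101]), 'torque': array([-0.00715261, -0.02161725,  0.00144263]), 'grasp_force': 0.0, 'finger_gap': 0.9974261940999337}
```

View pics/top0.png

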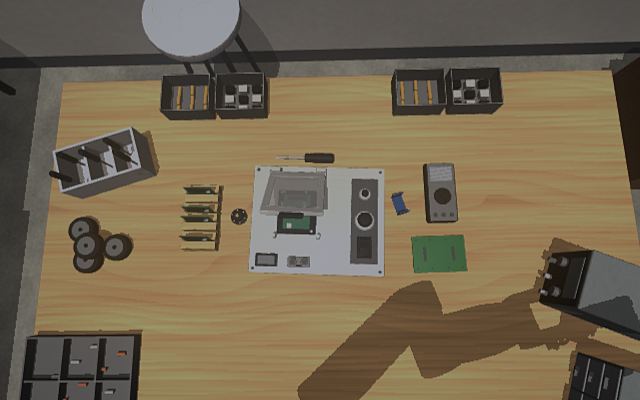

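View pics/scene0.png

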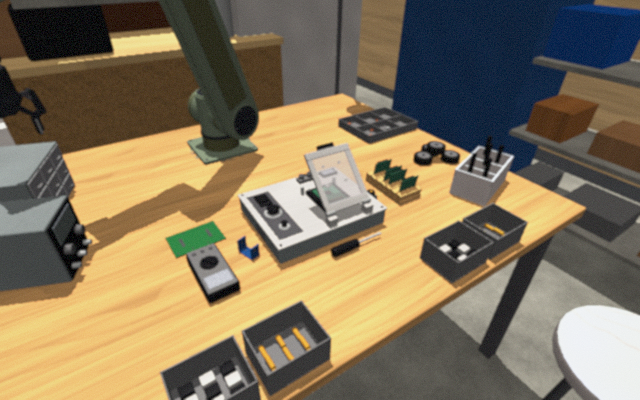

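Top view: tester deck spans about (250–384, 167–275). On the right strip from the front are the rocker (364,246), start button (364,220) and small button (365,194). The lid is raised at (293,192), and the sensor is at (298,261).

Run:
```python
from h import *
d=np.load('pics/top0.npy'); P=cloud('top',d)
v,u=np.mgrid[:400,:640]
m=(abs(P[...,2]-55)<5)&(u>240)&(u<395)&(v>155)&(v<285)
r=cv2.minAreaRect(P[m][:,:2].astype(np.float32)); print(r,np.median(P[m][:,2]))
img=cv2.cvtColor(cv2.imread('pics/top0.png'),cv2.COLOR_BGR2RGB)
T=env.calibration('top')
def plane(u,v,z):
    a=pt('top',u,v,1);o=T['T'][:3,3]; return o+(a-o)*(z-o[2])/(a[2]-o[2])
for n,q,z in[('rock',(364,246),63),('start',(364,220),77),('small',(365,194),73)]: print(n,plane(*q,z).round(1), P[q[1],q[0]].round(1))
# lid points
L=(P[...,2]>95)&(u>255)&(u<335)&(v>160)&(v<225); Q=P[L]; print(len(Q),Q.min(0),Q.max(0)); print(Q[np.argsort(-Q[:,2])[:15]].round(0).tolist())
big=cv2.resize(cv2.imread('pics/top0.png')[150:290,240:400],(800,700),interpolation=cv2.INTER_CUBIC)[:600]
big=cv2.resize(cv2.imread('pics/top0.png')[155:285,235:395],(736,598),interpolation=cv2.INTER_CUBIC)
cv2.imwrite('pics/c.png',big)
```

```text
((547.8055419921875, 44.058135986328125), (320.0330505371094, 260.18243408203125), 87.52265167236328) 52.97243903900443
rock [482.  -64.8  63. ] [481.8 -64.5  65.7]
start [541.5 -65.4  77. ] [542.  -65.8  73. ]
small [604.  -70.1  73. ] [605.2 -70.7  67. ]
2490 [427.68336479  19.48408514  95.03113822] [650.97791884 158.39951108 978.37773067]
[[428.0, 19.0, 978.0], [428.0, 19.0, 978.0], [428.0, 19.0, 978.0], [428.0, 19.0, 978.0], [428.0, 19.0, 978.0], [428.0, 19.0, 978.0], [428.0, 19.0, 978.0], [428.0, 19.0, 978.0], [428.0, 19.0, 978.0], [428.0, 19.0, 978.0], [428.0, 19.0, 978.0], [428.0, 19.0, 978.0], [428.0, 19.0, 978.0], [428.0, 19.0, 978.0], [535.0, 87.0, 208.0]]
```

View pics/c.png

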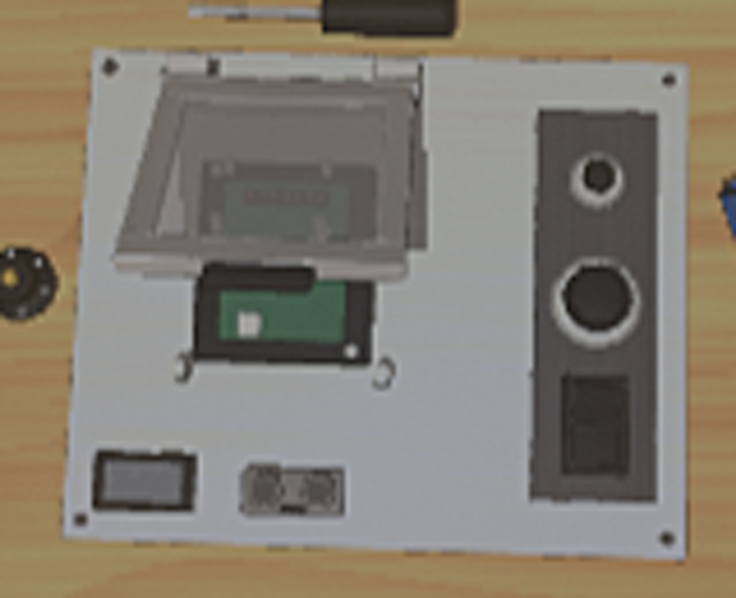

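```bash
python3 -m inch '20 35 5 -3 255;40 70 10 -6 255;60 105 15 -9 255;80 140 20 -12 255;100 175 25 -15 255;120 210 30 -18 255;140 245 35 -21 255;160 280 35 -22.5 255' 40; python3 -m inch '20 35 0 0 255;40 70 0 0 255;60 105 0 0 255;80 140 0 0 255;100 175 0 0 255;120 210 0 0 255;140 245 0 0 255;160 280 0 0 255'
```

```text
time_s: 0.77
tool_pos: [357.8, -258.6, 278.1]
tcp_rot: [1.0, -0.023, 0.001, 0.001]
wrist_force: [0.9, -0.4, -1.0]
finger_gap: 0.001
grasp_force: 0.0
time_s: 1.43
tool_pos: [517.4, 21.8, 277.0]
tcp_rot: [1.0, -0.021, -0.0, 0.0]
wrist_force: [0.4, -0.0, 0.6]
finger_gap: -0.009
grasp_force: 0.0
```

```bash
python3 -m inch '15 28 0 0 255;30 56 0 0 255;38 70 0 0 255;38 70 -20 0 255;38 70 -40 0 255;38 70 -55 0 255;38 70 -58 0 255;38 70 -58 0 255'; python3 -m inch '0 0 -8 0 255;-1 0 -16 0 255;-3 0 -24 0 255;-5 0 -32 0 255;-7 0 -40 0 255;-9 0 -48 0 255;-11 0 -56 0 255;-13 0 -64 0 255'
```

```text
time_s: 2.1
tool_pos: [554.2, 89.3, 218.2]
tcp_rot: [1.0, -0.022, -0.002, 0.0]
wrist_force: [0.5, 0.4, 0.3]
finger_gap: 0.004
grasp_force: 0.0
time_s: 2.77
tool_pos: [541.6, 89.8, 154.5]
tcp_rot: [1.0, -0.021, -0.0, 0.0]
wrist_force: [-0.3, -0.1, 2.3]
finger_gap: -0.0
grasp_force: 1.0
```

```bash
python3 -m inch '-2 0 -8 0 255;-4 0 -16 0 255;-6 0 -24 0 255;-8 0 -32 0 255;-10 0 -39 0 255;-10 0 -45 0 255;-10 0 -49 0 255;-10 0 -52 0 255'; python3 -m inch '0 0 -1 0 255;0 0 -2 0 255;0 0 -3 0 255;0 0 -4 0 255;0 0 -5 0 255;0 0 -5 0 255;0 0 -5 0 255;0 0 -5 0 255'
```

```text
time_s: 3.43
tool_pos: [531.5, 89.7, 102.6]
tcp_rot: [1.0, -0.021, -0.001, 0.0]
wrist_force: [-1.1, -0.0, 1.4]
finger_gap: -0.001
grasp_force: 1.0
time_s: 4.1
tool_pos: [532.2, 89.7, 99.0]
tcp_rot: [1.0, -0.021, 0.0, 0.0]
wrist_force: [-2.1, -1.3, 5.7]
finger_gap: -0.0
grasp_force: 2.7
```

```bash
python3 -m inch '0 0 -1 0 255;0 0 -2 0 255;0 0 -3 0 255;0 0 -3 0 255;0 0 -3 0 255;0 0 -3 0 255;0 0 -3 0 255;0 0 -3 0 255'; python3 -m inch '0 0 5 0 255;0 0 15 0 255;0 0 35 0 255;0 0 55 0 255;-10 -25 60 0 255;-20 -55 60 0 255;-30 -90 60 0 255;-38 -125 60 0 255'; python3 -c "
from h import *
snap('scene','s1')
c=cv2.imread('pics/s1.png')[130:270,220:420];cv2.imwrite('pics/s1c.png',cv2.resize(c,(800,560)))"
```

```text
time_s: 4.77
tool_pos: [532.2, 89.7, 98.7]
tcp_rot: [1.0, -0.021, 0.001, -0.0]
wrist_force: [-7.7, -0.7, 23.8]
finger_gap: 0.006
grasp_force: 11.6
time_s: 5.43
tool_pos: [493.8, -36.2, 155.8]
tcp_rot: [1.0, -0.021, 0.001, 0.0]
wrist_force: [1.1, -0.4, -0.7]
finger_gap: -0.002
grasp_force: 0.0
```

View pics/s1c.png

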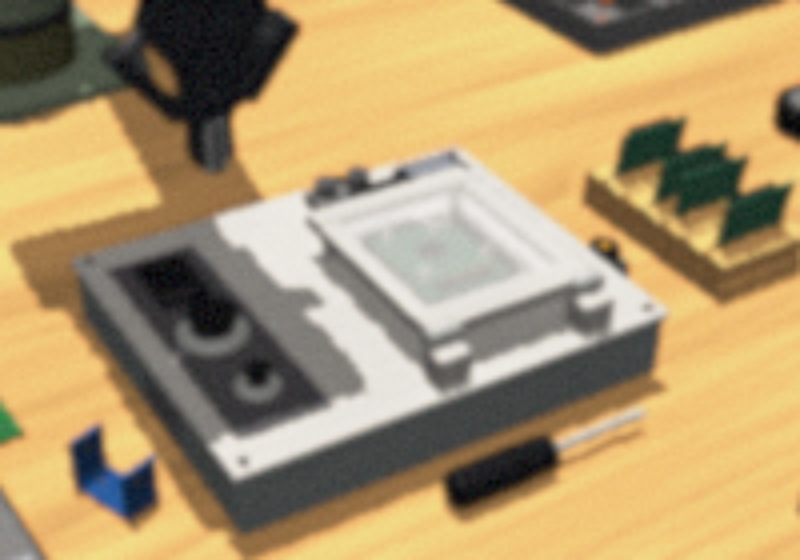

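The view shows the lid lying level on the tester (crop ~(450,240)) and the gripper clear of it. Next is the rocker.

```bash
python3 -m inch '1 -15 0 0 255;2 -30 0 0 255;2 -30 -15 0 255;2 -30 -30 0 255;2 -30 -45 0 255;2 -30 -58 0 255;2 -30 -66 0 255;2 -30 -66 0 255'; python3 -m inch '0 0 -3 0 255;0 0 -5 0 255;0 0 -7 0 255;0 0 -9 0 255;0 0 -11 0 255;0 0 -12 0 255;0 0 -13 0 255;0 0 -13 0 255'
```

```text
time_s: 6.15
tool_pos: [495.4, -65.0, 87.9]
tcp_rot: [1.0, -0.021, -0.001, -0.0]
wrist_force: [-0.5, -0.8, 0.4]
finger_gap: -0.002
grasp_force: 0.0
time_s: 6.82
tool_pos: [496.8, -65.3, 76.6]
tcp_rot: [1.0, -0.021, 0.001, 0.0]
wrist_force: [2.4, 0.5, 2.8]
finger_gap: -0.002
grasp_force: 1.5
```

```bash
python3 -m inch '0 0 -1 0 255;0 0 -2 0 255;0 0 -3 0 255;0 0 -4 0 255;0 0 -4 0 255;0 0 -4 0 255;0 0 -4 0 255;0 0 -4 0 255'
```

```text
time_s: 7.48
tool_pos: [496.8, -65.3, 75.4]
tcp_rot: [1.0, -0.021, 0.001, 0.0]
wrist_force: [-3.3, 0.9, 25.9]
finger_gap: -0.004
grasp_force: 12.9
```

Hard stop at the expected height, so the rocker is on. Next is the start button.

```bash
python3 -m inch '0 0 5 0 255;0 0 15 0 255;0 0 30 0 255;0 0 40 0 255;15 0 40 0 255;30 -1 40 0 255;46 -2 40 0 255;46 -2 40 0 255'; python3 -c "
from h import *
p,d=snap('scene','s2')
c=cv2.imread('pics/s2.png')[170:240,230:310];cv2.imwrite('pics/s2c.png',cv2.resize(c,(640,560)))"
```

```text
time_s: 8.15
tool_pos: [544.4, -67.4, 112.4]
tcp_rot: [1.0, -0.021, 0.001, 0.0]
wrist_force: [0.8, -0.0, -0.5]
finger_gap: 0.004
grasp_force: 0.0
```

View pics/s2c.png

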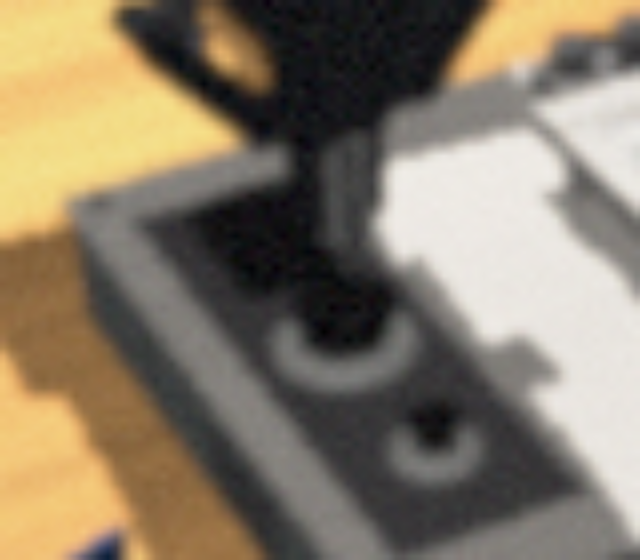

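The fingertip (crop ~(350,250)) hangs over the start button (345,320), clear of the small one (435,425).

```bash
python3 -m inch '0 0 -10 0 255;0 0 -18 0 255;0 0 -22 0 255;0 0 -25 0 255;0 0 -28 0 255;0 0 -30 0 255;0 0 -31 0 255;0 0 -31 0 255'; python3 -m inch '0 0 -1 0 255;0 0 -2 0 255;0 0 -2 0 255;0 0 -2 0 255;0 0 -2 0 255;0 0 -2 0 255;0 0 -2 0 255;0 0 -2 0 255'
```

```text
time_s: 8.87
tool_pos: [541.1, -67.1, 81.8]
tcp_rot: [1.0, -0.021, -0.001, -0.0]
wrist_force: [-4.2, 0.7, 5.0]
finger_gap: -0.001
grasp_force: 2.7
time_s: 9.53
tool_pos: [541.2, -67.1, 81.6]
tcp_rot: [1.0, -0.021, -0.0, 0.0]
wrist_force: [-7.6, 1.2, 17.8]
finger_gap: -0.002
grasp_force: 8.7
```

Fully in (hard stop at 17.8 N). Now I'll retreat and check.

```bash
python3 -m inch '0 0 5 0 255;0 0 15 0 255;0 0 35 0 255;0 0 65 0 255;0 0 95 0 255;-20 -20 110 0 255;-50 -40 110 0 255;-80 -70 110 0 255'; python3 -m inch '-20 -30 0 0 255;-40 -60 0 0 255;-60 -90 0 0 255;-60 -90 0 0 255;-60 -90 0 0 255;-60 -90 0 0 255;-60 -90 0 0 255;-60 -90 0 0 255'; python3 -c "
from h import *
snap('scene','s3')
c=cv2.imread('pics/s3.png')[150:260,220:380];cv2.imwrite('pics/s3c.png',cv2.resize(c,(800,550)))"
```

```text
time_s: 10.2
tool_pos: [463.3, -136.6, 191.0]
tcp_rot: [1.0, -0.02, 0.002, 0.001]
wrist_force: [0.2, -1.9, -1.1]
finger_gap: 0.003
grasp_force: 0.0
time_s: 10.87
tool_pos: [403.4, -225.8, 189.4]
tcp_rot: [1.0, -0.02, 0.0, 0.0]
wrist_force: [-0.1, 0.2, -0.6]
finger_gap: 0.002
grasp_force: 0.0
```

View pics/s3c.png

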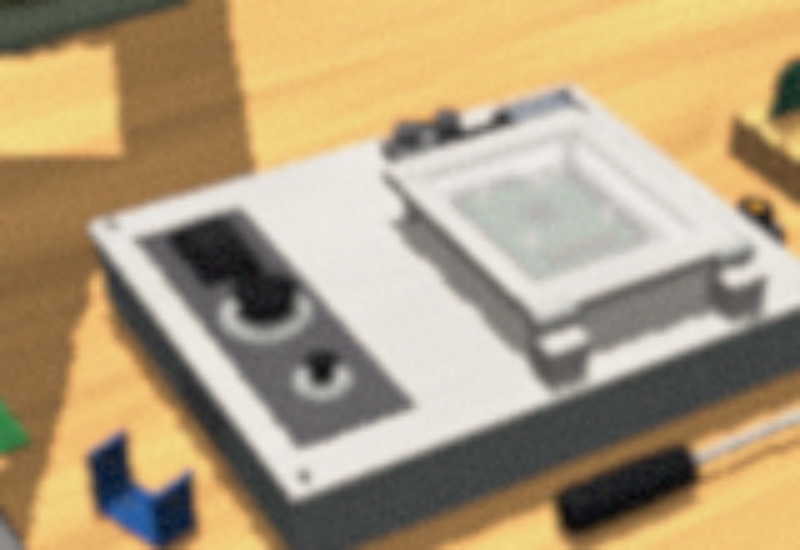

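The crop shows the lid shut (560,210), the start button out (265,300), the small button untouched (320,370), and nothing shifted.

```bash
python3 -c "
from rig import env
print(env.hand_in())"
```

```text
the job is handed in; nothing more can be done
None
```

I shut the lid, switched the rocker on, pressed the start button fully in and let it back out, and handed the job in at about 11 s of the 42 s allowed; the hand-in gave no verdict.

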